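# Clear the steel ruler off the pastry board

### The job

The steel ruler lies so flat on the wooden pastry board that you cannot get hold of it there: slide it along until one end sticks out well past the board's edge, still lying flat, so that you can take hold of it there. Lower it into the shallow steel wash-up pan and let go only when it is down inside, so that it ends lying flat on the pan's bottom. Leave the pan where it stands and do not disturb the scraper or the flour shaker.

Things in the scene. Friction and masses are not known exactly. Their poses are not given: they have to be found in the camera images.
- ruler: Bare stainless-steel pastry ruler: flat strip 250 mm long (its y), 40 mm wide (x), 2 mm thick, about 0.16 kg, with engraved tick marks; 10 mm hanging hole 13 mm from its +y (left) end. Origin: centre of its underside; z up. Starts flat on the board, clear of all edges, its length roughly along the board's y. Slides more easily on the wood (friction about 0.35) than under rubber fingertips.
- ruler_left_end (a point): Middle of the ruler's +y end (the end with the hole), at half thickness.
- ruler_right_end (a point): Middle of the ruler's -y end (the plain end), at half thickness.
- board: Thick maple pastry board with square edges that stands firm on the bench: 300 mm along its x, 400 mm along its y; its top is 55 mm above the bench, its slab 45 mm thick on 10 mm rubber feet. Origin: centre of its footprint at bench height; z up. Its -y (right) edge faces the pan with free bench between.
- pan: Shallow open steel food pan, loose on the bench, 0.75 kg: 325 x 176 mm over its flat rim (long side along its x), 40 mm high; inside 299 x 150 mm with upright 3 mm walls and a 3 mm flat bottom. Origin: centre of its underside; z up.
- scraper: Bystander: bench scraper lying on the far part of the board, steel blade 140 x 75 mm with a dark wooden handle 150 mm long and 25 mm thick along its far edge; 25 mm high. Origin: about the middle of its footprint.
- shaker: Bystander: steel flour shaker standing on the far part of the board, 71 mm across, 99 mm high, wire handle on its +y side. Origin: centre of its base.

How it is judged (in metres and radians):
On the way, in this order (a step that is already met when the one before it is completed fails the run):
1. the ruler lies flat on the board with one end at least 25 mm past an edge of the board ((y of any of ruler_left_end, ruler_right_end in the frame of board above 0.225 m or y of any of ruler_left_end, ruler_right_end in the frame of board below -0.225 m or x of any of ruler_left_end, ruler_right_end in the frame of board above 0.175 m or x of any of ruler_left_end, ruler_right_end in the frame of board below -0.175 m) and z of ruler in the frame of board between 0.051 and 0.059 m and angle between ruler's own z axis and vertical below 0.04 rad), for 0.2 s.
2. the ruler is held in the fingers down inside the pan, its middle over the pan's bottom and no more than 45 mm above the bench (x of ruler in the frame of pan between -0.1 and 0.1 m and y of ruler in the frame of pan between -0.07 and 0.07 m and z of ruler in the frame of pan below 0.045 m and contact force between the fingers and ruler above 1 N), for 0.1 s.
At the end, for the whole second after the job is handed in: The ruler lies released and at rest inside the pan: both ends within the pan's walls and no more than 12 mm above the pan's underside. Pan, scraper and shaker are within 40 mm of where they started, scraper and shaker not tipped (x of ruler_left_end in the frame of pan between -0.152 and 0.152 m and y of ruler_left_end in the frame of pan between -0.078 and 0.078 m and z of ruler_left_end in the frame of pan between -0.005 and 0.012 m and x of ruler_right_end in the frame of pan between -0.152 and 0.152 m and y of ruler_right_end in the frame of pan between -0.078 and 0.078 m and z of ruler_right_end in the frame of pan between -0.005 and 0.012 m and linear speed of ruler below 0.02 m/s and contact force between the fingers and ruler below 0.1 N and distance of each of scraper, shaker, pan from where it was at the start of the episode below 0.04 m and angle between each of scraper, shaker's own z axis and vertical below 0.2 rad); the robot touches nothing.
It fails at once if a bystander is knocked away or over, or the pan is shoved away (distance of any of scraper, shaker, pan from where it was at the start of the episode above 0.06 m or angle between any of scraper, shaker's own z axis and vertical above 0.4 rad).
It also fails if it takes over 58 s, if anything falls off the work surface, if the arm or the gripper's body presses on something with over 40 N, if the wrist force passes 120 N, or if a joint passes its speed limit or range.

### The arm

A 6-joint arm with a two-finger parallel gripper is mounted at the origin on the work surface. World frame = base frame: x ahead of the robot, y to its left, z up, the work surface at z = 0. Lengths are in m, angles in degrees, forces in N, time in s.
With the tool pointing down it reaches from about 0.275 to 0.85 m from the base axis. Payload 19 kg.
Tool frame: the origin (TCP) lies at the very end of the fingers, on their centre line; the grasp point (between the pads) lies 19 mm behind it; z points along the fingers, y is the direction in which the jaws open and shut (so a half turn about z gives the same grasp; the last joint's range is limited). The gripper opens to 85 mm and grips with 20 to 120 N. Pads are 22 mm wide; open, the fingers measure 114 mm over their backs; the gripper's body (76 mm by 85 mm) begins 54 mm behind the grasp point. The pads swing forward as they close: fully open they stand 13 mm farther back than shut.
Start: joints at [66.119, 8.623, 82.357, -0, 89.026, -7.678], TCP at [0.16, 0.552, 0.231] pointing down, gripper open.
Joint ranges: [-160.23, 160.23], [-39.13, 120.54], [6.94, 153.29], [-79.49, 259.48], [9.18, 160.14], [-161.06, 161.06]. Speed limits (degrees/s): [108.29, 108.29, 127.2, 172.46, 172.46, 172.46].

### API

Orientations are given as [roll, pitch, yaw] about the fixed x, y, z axes, in that order (R = Rz(yaw) Ry(pitch) Rx(roll)).
In Python, from workcell import telemetry, viewer, arm gives the robot as it stands. The module is installed in compiled form; this text tells all that it offers.
- The arm moves only by the shell command python3 -m jog 'ROWS' [OPENING] [FORCE]. ROWS is JSON, a list of rows, each a list of 2 entries, a list of its own where there are three numbers: the shift along the tool's x, y, z in mm, then the turn, a rotation vector about the tool's x, y, z in rad. In form: [[[tx, ty, tz], [wx, wy, wz]], ...]. A call has 1 to 8 rows; each row shifts and turns the pose as measured when the row begins, along the tool's axes as they then stand; what a row does not reach is not made up. A row lasts 1/10 s, in which the tool goes at most 50 mm and 8.59 degrees, less where a joint would pass 70% of its speed; a pose out of reach is approached as far as the arm can. A call is refused whole if a number of a shift passes 50 or a number of a turn 0.15, either way. A call with a gripper value outside its range is refused whole. OPENING is the finger opening in mm, from 0 to 85.4, set as the call begins (- or left out, the last holds). The fingers move at their own pace and stop on an object; FORCE is the grip in N (left out, the last holds). Time passes only in rows, so rows that do not move let the fingers close. It gives the time, the measured TCP pose, the force and the opening at its end, in the units of the state.
- telemetry.observe(): the state, without advancing time (a new reading comes with each control period).
- viewer.read_camera(name): name is "side" or "top" or "wrist"; returns (picture, depth): 384x512x3 uint8, blue, green, red; 384x512 float32, m along the optical axis (not along the pixel's ray), 0 where there is no reading.
- viewer.calibration(name): a dict with "fx", "fy", "cx", "cy" (pixels), "extrinsics" (4x4, takes a point from camera to world coordinates). Camera axes: x right, y up, looking along -z (the intrinsics and any distortion apply to the point x, -y, -z); pixel columns grow to the right and rows downward; lengths in m; the calibration is good to about 2 mm. A picture is of the moment at which its call begins: read the wrist's pose just before it. calibration takes no time and is no camera call; for the wrist camera it gives the pose at the moment of the call.
- arm.finish_job(): hands the job in, once; it reports no verdict.
The state is a dict: "clock": time; "joint_pos": joint angles; "joint_vel": joint speeds; "effort": joint torques, N m; "position": TCP position; "tcp_rot": TCP orientation; "wrist_force": force on the tool from outside, world axes, zero at the start; "wrist_torque": the same for the moment, N m; "grip_width": opening from 0.0 (shut) to 1.0 (fully open).
Only numpy, scipy, OpenCV 4.12 (cv2) and the standard library are available. Lean on these libraries where they do the work, as an engineer would, in place of code of your own. Each camera call takes 0.05 s, during which the arm holds its last target. There are 200 camera calls.

## Working session

There is one attempt and no reset: what is moved stays moved. The work goes in short steps, Python scripts to look and compute and a shell command to move; the robot and the scene stay as the last step left them, time stands still between calls to the robot, and variables do not carry over. Pictures are saved under pics/ and viewed, about 8 in all and at most 12, crops included, and the job is handed in when it is done.

```bash
mkdir -p pics; cat > h.py <<'E'
import numpy as np,cv2
from workcell import telemetry,viewer,arm
def ray(name,u,v,z,c=None):
    c=c or viewer.calibration(name);E=np.array(c["extrinsics"])
    d=E[:3,:3]@np.array([(u-c["cx"])/c["fx"],-(v-c["cy"])/c["fy"],-1]);o=E[:3,3]
    return o+d*(z-o[2])/d[2]
def pts(name,depth):
    c=viewer.calibration(name);E=np.array(c["extrinsics"]);v,u=np.mgrid[:384,:512]
    p=np.stack([(u-c["cx"])/c["fx"]*depth,-(v-c["cy"])/c["fy"]*depth,-depth],-1)
    return p@E[:3,:3].T+E[:3,3]
E
python3 - <<'E'
from h import *
print(telemetry.observe())
for n in ("top","side"):
    p,d=viewer.read_camera(n);cv2.imwrite(f"pics/{n}0.png",p);np.save(f"{n}0.npy",d)
    c=viewer.calibration(n);print(n,{k:c[k] for k in c if k!="extrinsics"},np.round(c["extrinsics"],3).tolist())
E
```

```text
{'clock': 0.0, 'joint_pos': array([ 6.61194571e+01,  8.64999116e+00,  8.23896568e+01,  6.56183805e-04,
        8.90258044e+01, -7.67676544e+00]), 'joint_vel': array([-0.00418679,  0.11709562, -0.01254535,  0.06290926, -0.10646163,
       -0.10482858]), 'effort': array([ 6.53544084e-04, -7.13039088e+01, -5.70888627e+01, -2.18408434e-05,
        8.68165051e-03,  2.29933568e-05]), 'position': array([0.16037249, 0.55195102, 0.23071409]), 'tcp_rot': array([-1.79935222e+02, -9.39360856e-03,  1.63796206e+02]), 'wrist_force': array([-0.03629364,  0.13121283,  0.50316741]), 'wrist_torque': array([ 0.01040959, -0.05296991, -0.02167484]), 'grip_width': 0.9972605612437984}
top {'fx': 366.42707395762034, 'fy': 366.42707395762034, 'cx': 258.820575732595, 'cy': 191.17695237020394} [[-0.0, 0.987, -0.161, 0.444], [-1.0, 0.004, 0.024, 0.014], [0.025, 0.161, 0.987, 0.967], [0.0, 0.0, 0.0, 1.0]]
side {'fx': 441.17628268230607, 'fy': 441.17628268230607, 'cx': 259.51802210671786, 'cy': 182.23038183313267} [[0.695, 0.386, -0.606, -0.066], [-0.718, 0.347, -0.603, -0.635], [-0.022, 0.855, 0.518, 0.644], [0.0, 0.0, 0.0, 1.0]]
```

View pics/top0.png

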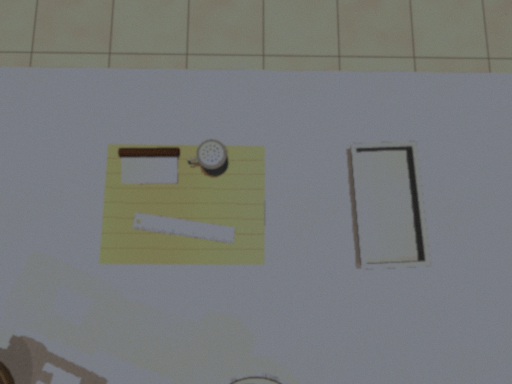

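View pics/side0.png

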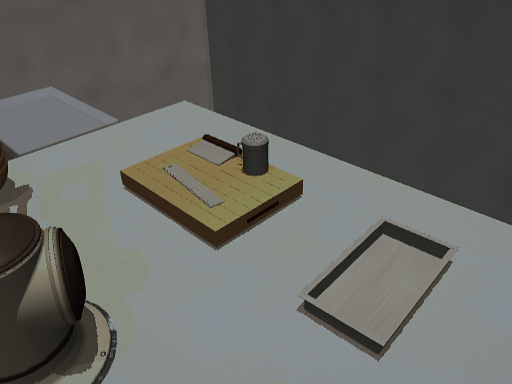

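The top view shows the board (cols 103–265, rows 145–264) and the ruler from (134,220) to (234,236). The pan is at cols 350–427, rows 142–268, with the scraper and shaker at the board's far edge. The side view agrees.

```bash
python3 - <<'E'
from h import *
p=cv2.imread("pics/top0.png").astype(int);hsv=cv2.cvtColor(p.astype(np.uint8),cv2.COLOR_BGR2HSV)
c=viewer.calibration("top")
w=(hsv[...,1]<60).astype(np.uint8);w[:200]=0;w[250:]=0;w[:,:115]=0;w[:,255:]=0
cs,_=cv2.findContours(w,0,2);k=max(cs,key=cv2.contourArea);r=cv2.minAreaRect(k);print(r)
for q in cv2.boxPoints(r):print(q,ray("top",*q,.057,c).round(4))
print("centre",ray("top",*r[0],.057,c).round(4))
y=((hsv[...,0]>15)&(hsv[...,0]<40)&(hsv[...,1]>70)).astype(np.uint8);y[:100]=0;y[290:]=0;y[:,300:]=0
cs,_=cv2.findContours(y,0,2);k=max(cs,key=cv2.contourArea);r=cv2.minAreaRect(k);print("board",r)
for q in cv2.boxPoints(r):print(ray("top",*q,.055,c).round(4))
for q in [(350,142),(418,142),(428,263),(361,269)]:print("pan",ray("top",*q,.04,c).round(3))
d=np.load("top0.npy");P=pts("top",d)
for (u,v) in [(184,228),(184,245),(390,200),(388,266),(300,200),(211,155)]:print(u,v,P[v,u].round(4))
big=cv2.resize(np.clip(p[130:280,330:440]*1.5,0,255).astype(np.uint8),None,fx=5,fy=4,interpolation=2)
cv2.imwrite("pics/pan.png",big)
E
```

```text
((183.65673828125, 227.2563934326172), (103.4000015258789, 18.47058868408203), 8.79741096496582)
[131.15251 228.47598] [0.4979 0.305  0.057 ]
[133.97743 210.22269] [0.543  0.3005 0.057 ]
[236.16096 226.0368 ] [0.5043 0.0475 0.057 ]
[233.33604 244.2901 ] [0.4595 0.054  0.057 ]
centre [0.5011 0.1768 0.057 ]
board ((179.9998779296875, 204.5081024169922), (156.5441436767578, 117.51697540283203), 0.9240452647209167)
[0.4171 0.374  0.055 ]
[0.7113 0.3893 0.055 ]
[ 0.7074 -0.0097  0.055 ]
[ 0.4107 -0.0049  0.055 ]
pan [ 0.727 -0.25   0.04 ]
pan [ 0.728 -0.431  0.04 ]
pan [ 0.413 -0.434  0.04 ]
pan [ 0.399 -0.264  0.04 ]
184 228 [0.4994 0.1763 0.0546]
184 245 [0.4578 0.1743 0.058 ]
390 200 [ 0.578  -0.3616  0.0032]
388 266 [ 0.4061 -0.3327  0.0393]
300 200 [ 0.5778 -0.1202 -0.001 ]
211 155 [0.6592 0.1027 0.154 ]
```

View pics/pan.png

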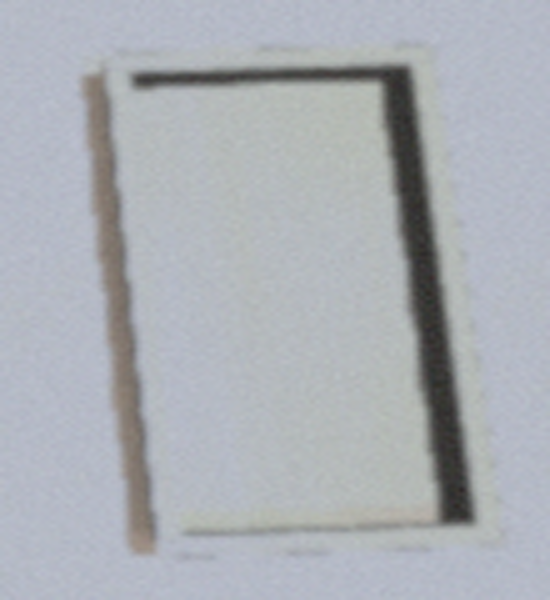

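The crop shows the pan's rim corners at about (351,145), (417,141), (430,265) and (362,268) in the full picture. That puts it a few degrees off the world x axis. Plan:

1. Press the closed tips on the ruler and drag it along its length until about 85 mm overhangs.
2. Grip it across its 40 mm width with the tool vertical.
3. Turn it and lower it into the pan.

```bash
cat >> h.py <<'E'
from scipy.spatial.transform import Rotation as Ro
def go(t,toolyang=None):
    s=telemetry.observe();R=Ro.from_euler("xyz",s["tcp_rot"],degrees=True)
    print("t",s["clock"],"pos",s["position"].round(4),"rpy",s["tcp_rot"].round(2),"F",s["wrist_force"].round(1),"w",round(s["grip_width"],3))
    print("shift mm",(R.inv().apply(np.array(t)-s["position"])*1000).round(1))
    if toolyang is not None:
        print("turn rad",(R.inv()*Ro.from_euler("xyz",[180,0,toolyang+90],degrees=True)).as_rotvec().round(3))
E
python3 -m jog '[[[-40,-24,0],[0,0,0]],[[-40,-24,0],[0,0,0]],[[-40,-24,0],[0,0,0]],[[-40,-24,0],[0,0,0]],[[-40,-24,0],[0,0,0]],[[-40,-24,0],[0,0,0]],[[-40,-24,0],[0,0,0]],[[-40,-24,0],[0,0,0]]]' 0 60
python3 -m jog '[[[0,0,0],[0,0,0.15]],[[0,0,0],[0,0,0.15]],[[0,0,0],[0,0,0.15]],[[0,0,0],[0,0,0.15]],[[0,0,0],[0,0,0.15]],[[0,0,0],[0,0,0.15]],[[0,0,0],[0,0,0.15]],[[0,0,0],[0,0,0.15]]]'
python3 - <<'E'
from h import *
c=viewer.calibration("top")
q=[ray("top",*a,.04,c) for a in [(351,145),(417,141.25),(430,265),(362,267.5)]]
print("pan",np.mean(q,0).round(4),np.round(q,3).tolist())
go([.504,.197,.15],-8.8)
E
```

```text
clock: 0.9
position: [0.4183, 0.2714, 0.2281]
tcp_rot: [-179.8, -0.1, 164.3]
wrist_force: [0.6, 1.2, -0.1]
grip_width: -0.001
clock: 1.7
position: [0.422, 0.2647, 0.2254]
tcp_rot: [-179.5, 0.3, 95.2]
wrist_force: [-0.4, 0.1, -0.7]
grip_width: -0.004
pan [ 0.5651 -0.3466  0.04  ] [[0.719, -0.252, 0.04], [0.73, -0.429, 0.04], [0.408, -0.439, 0.04], [0.403, -0.267, 0.04]]
t 1.7 pos [0.422  0.2647 0.2254] rpy [-179.55    0.31   95.23] F [-0.4  0.1 -0.7] w -0.004
shift mm [-74.5  76.1  75.3]
turn rad [-0.007  0.006  0.245]
```

```bash
python3 -m jog '[[[-20,20,18],[0,0,0.12]],[[-20,20,18],[0,0,0.12]],[[-20,30,18],[0,0,0]],[[-10,10,18],[0,0,0]],[[0,0,0],[0,0,0]],[[0,0,0],[0,0,0]]]'
python3 - <<'E'
from h import *
go([.504,.197,.15],-8.8)
s=telemetry.observe();p,d=viewer.read_camera("wrist");cv2.imwrite("pics/w1.png",p);np.save("w1.npy",d)
c=viewer.calibration("wrist");print({k:np.round(c[k],3).tolist() for k in c})
E
```

```text
clock: 2.3
position: [0.4989, 0.1874, 0.1505]
tcp_rot: [-179.6, 0.4, 80.6]
wrist_force: [0.0, 0.4, 0.6]
grip_width: -0.003
t 2.3 pos [0.4989 0.1874 0.1505] rpy [-179.57    0.39   80.59] F [0.  0.4 0.6] w -0.003
shift mm [10.3  3.5  0.4]
turn rad [-0.007  0.007 -0.011]
{'fx': 290.791, 'fy': 290.791, 'cx': 254.313, 'cy': 187.424, 'extrinsics': [[0.987, 0.155, 0.054, 0.512], [-0.164, 0.944, 0.285, 0.26], [-0.007, -0.29, 0.957, 0.293], [0.0, 0.0, 0.0, 1.0]]}
```

View pics/w1.png

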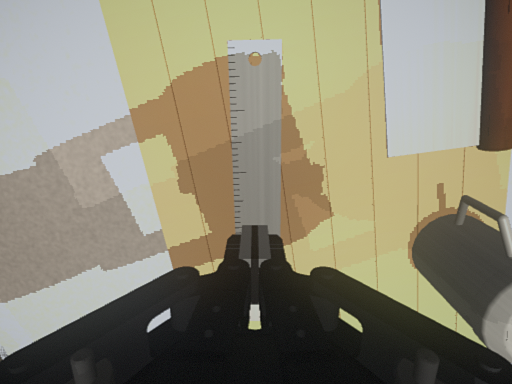

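The closed fingertips (255,230) are centred over the ruler, whose hole end is at (255,40), and the yaw is aligned. Now I descend and press gently.

```bash
python3 -m jog '[[[8,2,25],[-0.007,0.007,-0.01]],[[0,0,25],[0,0,0]],[[0,0,25],[0,0,0]],[[0,0,8],[0,0,0]],[[0,0,4],[0,0,0]]]'
python3 -m jog '[[[0,0,3],[0,0,0]],[[0,0,3],[0,0,0]]]'
python3 -m jog '[[[0,0,3],[0,0,0]],[[0,0,3],[0,0,0]]]'
```

```text
clock: 2.85
position: [0.5024, 0.1996, 0.067]
tcp_rot: [179.6, -0.2, 81.5]
wrist_force: [0.3, -0.7, -0.0]
grip_width: 0.0
clock: 3.05
position: [0.5031, 0.2005, 0.0628]
tcp_rot: [179.4, -0.3, 81.5]
wrist_force: [0.8, -0.3, 0.6]
grip_width: 0.0
clock: 3.25
position: [0.5038, 0.2007, 0.0579]
tcp_rot: [179.3, -0.4, 81.5]
wrist_force: [-0.2, -0.1, 0.3]
grip_width: 0.003
```

```bash
python3 -m jog '[[[0,0,2],[0.01,0,0]],[[0,0,2],[0,0,0]]]'
python3 -m jog '[[[0,0,3],[0,0,0]],[[0,0,3],[0,0,0]]]'
```

```text
clock: 3.45
position: [0.5043, 0.2008, 0.0569]
tcp_rot: [179.8, -0.4, 81.5]
wrist_force: [-18.1, -5.3, 44.2]
grip_width: -0.002
clock: 3.65
position: [0.5052, 0.2011, 0.0568]
tcp_rot: [179.7, -0.4, 81.6]
wrist_force: [-20.2, -4.5, 46.8]
grip_width: -0.001
```

```bash
python3 -m jog '[[[-5,0,1],[0,0,0]],[[-12,0,1],[0,0,0]]]'
python3 -m jog '[[[-15,0,1],[0,0,0]],[[-15,0,1],[0,0,0]]]'
```

```text
clock: 3.85
position: [0.5039, 0.1852, 0.057]
tcp_rot: [179.5, -0.6, 81.6]
wrist_force: [0.5, 3.8, 8.6]
grip_width: 0.0
clock: 4.05
position: [0.5014, 0.1558, 0.057]
tcp_rot: [179.2, -0.8, 81.7]
wrist_force: [0.3, 6.7, 15.1]
grip_width: 0.002
```

```bash
cat > r.py <<'E'
from h import *
import sys
p,d=viewer.read_camera("wrist");cv2.imwrite(f"pics/{sys.argv[1]}.png",p);np.save(sys.argv[1]+".npy",d)
g=p[40:230,:];c=viewer.calibration("wrist")
hsv=cv2.cvtColor(p,cv2.COLOR_BGR2HSV)
m=(hsv[...,1]<45).astype(np.uint8);m[:, :190]=0;m[:,330:]=0;m[225:]=0
cs,_=cv2.findContours(m,0,2);k=max(cs,key=cv2.contourArea);x,y,w,h=cv2.boundingRect(k);print("box",x,y,w,h)
e=ray("wrist",x+w/2,y,.057,c);print("left end",e.round(4));go([.504,.197,.15],-8.8)
E
python3 r.py w2
```

```text
box 206 8 92 217
left end [0.5171 0.265  0.057 ]
t 4.1 pos [0.5013 0.1541 0.057 ] rpy [179.22  -0.78  81.64] F [-1.1 -2.3 13.2] w 0.001
shift mm [ 44.1  -2.3 -92.4]
turn rad [ 0.014 -0.014  0.008]
```

Ruler is following the fingers. Continuing the drag.

```bash
python3 -m jog '[[[-15,0,1.2],[0.01,-0.01,0]],[[-15,0,1.2],[0,0,0]],[[-15,0,1.2],[0,0,0]],[[-15,0,1.2],[0.01,-0.01,0]]]'
python3 -m jog '[[[-15,0,1.2],[0,0,0]],[[-12,0,1.2],[0,0,0]],[[-8,0,1],[0,0,0]],[[0,0,0],[0,0,0]],[[0,0,-8],[0,0,0]],[[0,0,-30],[0,0,0]]]'
python3 -m jog '[[[0,0,-40],[0,0,0]],[[0,0,-40],[0,0,0]],[[0,0,0],[0,0,0]]]'
python3 r.py w3; python3 - <<'E'
from h import *
p,d=viewer.read_camera("top");cv2.imwrite("pics/top3.png",p)
p,d=viewer.read_camera("side");cv2.imwrite("pics/side3.png",p)
E
```

```text
clock: 4.5
position: [0.4967, 0.0944, 0.057]
tcp_rot: [179.7, -0.1, 81.6]
wrist_force: [-0.1, 7.2, 15.9]
grip_width: 0.002
clock: 5.1
position: [0.4921, 0.0564, 0.0933]
tcp_rot: [179.6, -0.3, 81.4]
wrist_force: [0.1, 0.8, 0.0]
grip_width: -0.001
clock: 5.4
position: [0.4915, 0.056, 0.18]
tcp_rot: [179.5, -0.3, 81.5]
wrist_force: [0.4, 0.2, -1.0]
grip_width: 0.004
box 231 51 48 174
left end [0.5095 0.1681 0.057 ]
t 5.45 pos [0.4908 0.0561 0.1776] rpy [179.66  -0.27  81.46] F [-0.3 -0.1 -1.4] w -0.002
shift mm [141.2  -8.   28.2]
turn rad [ 0.006 -0.005  0.005]
```

View pics/w3.png

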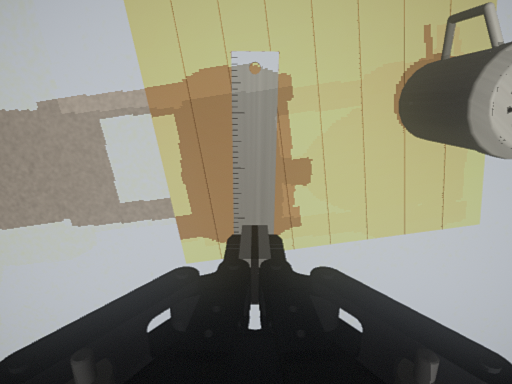

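View pics/side3.png

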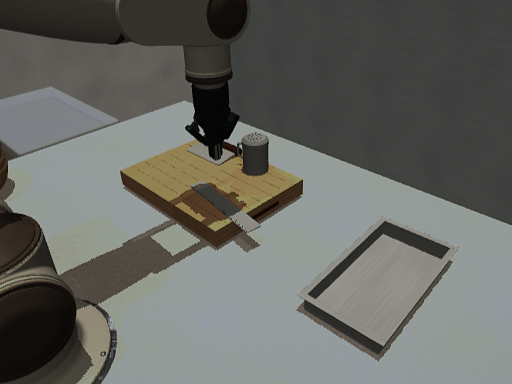

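The ruler now overhangs the right edge by about 70 mm, flat: its left end is at y≈0.168, so its right end is near -0.079, and the edge is near -0.008. In the side view the overhanging end is at (255,228). Next I open up and straddle the overhang.

```bash
python3 -m jog '[[[-25,0,0],[0.006,-0.005,0.005]],[[-25,0,0],[0,0,0]],[[-25,0,10],[0,0,0]],[[-18,0,20],[0,0,0]],[[0,0,20],[0,0,0]],[[0,0,0],[0,0,0]]]' 75 80
python3 - <<'E'
from h import *
go([.478,-.036,.042],-8.6)
p,d=viewer.read_camera("wrist");cv2.imwrite("pics/w4.png",p)
p,d=viewer.read_camera("top");cv2.imwrite("pics/top4.png",p)
E
```

```text
clock: 6.15
position: [0.471, -0.0381, 0.116]
tcp_rot: [-179.1, 0.0, 81.3]
wrist_force: [-0.4, 0.2, 0.7]
grip_width: 0.884
t 6.15 pos [ 0.471  -0.0381  0.116 ] rpy [-1.7907e+02  3.0000e-02  8.1260e+01] F [-0.4  0.2  0.7] w 0.884
shift mm [ 3.2  7.8 73.9]
turn rad [-0.016  0.    -0.002]
```

View pics/w4.png

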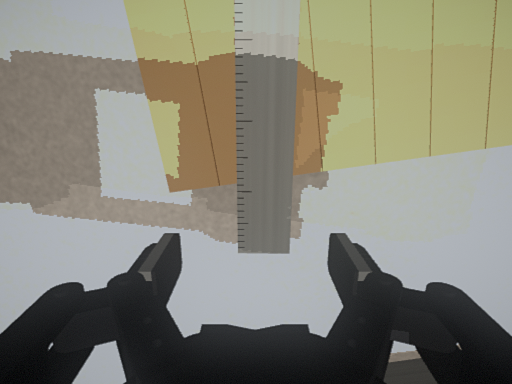

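The overhang shows at cols 238–290, with its end at row 253 and the board edge near row 178. The open fingers straddle it, tips at rows 235–280.

```bash
python3 - <<'E'
from h import *
c=viewer.calibration("wrist")
for a in [(264,253),(264,178),(267,60)]:print(a,ray("wrist",*a,.056,c).round(4))
E
```

```text
(264, 253) [ 0.4732 -0.0807  0.056 ]
(264, 178) [ 0.4819 -0.0201  0.056 ]
(267, 60) [0.4952 0.0583 0.056 ]
```

```bash
python3 -m jog '[[[-5,7,10],[-0.016,0,0]],[[-3,1,15],[0,0,0]],[[0,0,0],[0,0,0]]]'
python3 - <<'E'
from h import *
go([.478,-.047,.042],-8.6)
E
```

```text
clock: 6.55
position: [0.4806, -0.0464, 0.0956]
tcp_rot: [179.6, 0.1, 81.4]
wrist_force: [-0.4, 0.0, -0.2]
grip_width: 0.876
t 6.55 pos [ 0.4806 -0.0464  0.0956] rpy [1.7962e+02 5.0000e-02 8.1430e+01] F [-0.4  0.  -0.2] w 0.876
shift mm [-0.9 -2.8 53.6]
turn rad [0.007 0.001 0.001]
```

```bash
python3 -m jog '[[[-1,-2,20],[0.007,0,0]],[[0,0,20],[0,0,0]],[[0,0,12],[0,0,0]],[[0,0,2],[0,0,0]],[[0,0,0],[0,0,0]]]'
python3 -m jog '[[[0,0,0],[0,0,0]],[[0,0,0],[0,0,0]],[[0,0,0],[0,0,0]],[[0,0,0],[0,0,0]],[[0,0,0],[0,0,0]],[[0,0,0],[0,0,0]],[[0,0,0],[0,0,0]],[[0,0,0],[0,0,0]]]' 20 90
python3 - <<'E'
from h import *
go([.478,-.047,.20],-8.6)
E
```

```text
clock: 7.05
position: [0.4815, -0.046, 0.0456]
tcp_rot: [179.7, 0.1, 81.6]
wrist_force: [-0.5, 0.4, -0.8]
grip_width: 0.879
clock: 7.85
position: [0.4826, -0.0461, 0.0485]
tcp_rot: [179.5, 0.1, 81.6]
wrist_force: [0.2, 0.6, 0.2]
grip_width: 0.41
t 7.85 pos [ 0.4826 -0.0461  0.0485] rpy [1.7952e+02 1.0000e-01 8.1580e+01] F [0.2 0.6 0.2] w 0.41
shift mm [  -1.8   -3.2 -151.5]
turn rad [0.008 0.002 0.003]
```

Opening reads 35 mm, less than the ruler's 40 mm, and the arm drifted up. I reopen and go lower.

```bash
python3 -m jog '[[[0,0,0],[0.008,0,0]],[[0,0,0],[0,0,0]],[[0,0,0],[0,0,0]],[[0,0,0],[0,0,0]],[[0,0,0],[0,0,0]],[[0,0,0],[0,0,0]]]' 70
python3 - <<'E'
from h import *
go([.478,-.047,.04],-8.6)
p,d=viewer.read_camera("wrist");cv2.imwrite("pics/w5.png",p)
E
```

```text
clock: 8.45
position: [0.4828, -0.0462, 0.0485]
tcp_rot: [-180.0, 0.1, 81.6]
wrist_force: [0.0, -0.5, 0.3]
grip_width: 0.815
t 8.45 pos [ 0.4828 -0.0462  0.0485] rpy [-1.7999e+02  1.0000e-01  8.1580e+01] F [ 0.  -0.5  0.3] w 0.815
shift mm [-1.5 -4.6  8.5]
turn rad [-0.     0.002  0.003]
```

View pics/w5.png

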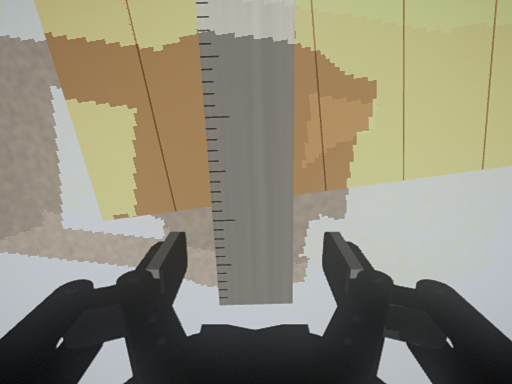

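The ruler is undisturbed, with its end at row 303 and centre col 257, between the tips. I descend further and close.

```bash
python3 -m jog '[[[0,-3,8],[0,0,0]],[[0,-1,5],[0,0,0]],[[0,0,1],[0,0,0]]]'
python3 -m jog '[[[0,0,0.5],[0,0,0]],[[0,0,0.5],[0,0,0]],[[0,0,0.5],[0,0,0]],[[0,0,0.5],[0,0,0]],[[0,0,0.5],[0,0,0]],[[0,0,0],[0,0,0]],[[0,0,0],[0,0,0]],[[0,0,0],[0,0,0]]]' 20 90
```

```text
clock: 8.8
position: [0.4783, -0.0455, 0.0333]
tcp_rot: [-180.0, 0.1, 81.6]
wrist_force: [1.0, 0.0, -0.7]
grip_width: 0.819
clock: 9.6
position: [0.4786, -0.0456, 0.0323]
tcp_rot: [180.0, 0.1, 81.6]
wrist_force: [-1.3, 1.1, -0.5]
grip_width: 0.423
```

```bash
python3 -m jog '[[[0,0,0],[0,0,0]],[[0,0,0],[0,0,0]],[[0,0,0],[0,0,0]]]'
python3 -m jog '[[[0,0,-8],[0,0,0]],[[0,0,-10],[0,0,0]],[[0,0,-10],[0,0,0]],[[0,0,0],[0,0,0]],[[0,0,0],[0,0,0]]]'
python3 - <<'E'
from h import *
p,d=viewer.read_camera("side");cv2.imwrite("pics/side6.png",cv2.resize(p[100:270,100:350],None,fx=3,fy=3))
go([.478,-.047,.04],-8.6)
E
```

```text
clock: 9.9
position: [0.4786, -0.0456, 0.0323]
tcp_rot: [180.0, 0.1, 81.6]
wrist_force: [-1.0, -0.3, 1.5]
grip_width: 0.424
clock: 10.4
position: [0.4789, -0.0456, 0.0633]
tcp_rot: [179.9, 0.1, 81.6]
wrist_force: [-0.1, 0.4, -1.7]
grip_width: 0.424
t 10.45 pos [ 0.4789 -0.0457  0.0634] rpy [1.7993e+02 1.3000e-01 8.1610e+01] F [ 0.5 -0.4 -2.1] w 0.427
shift mm [-1.4 -0.7 23.4]
turn rad [0.001 0.002 0.004]
```

View pics/side6.png

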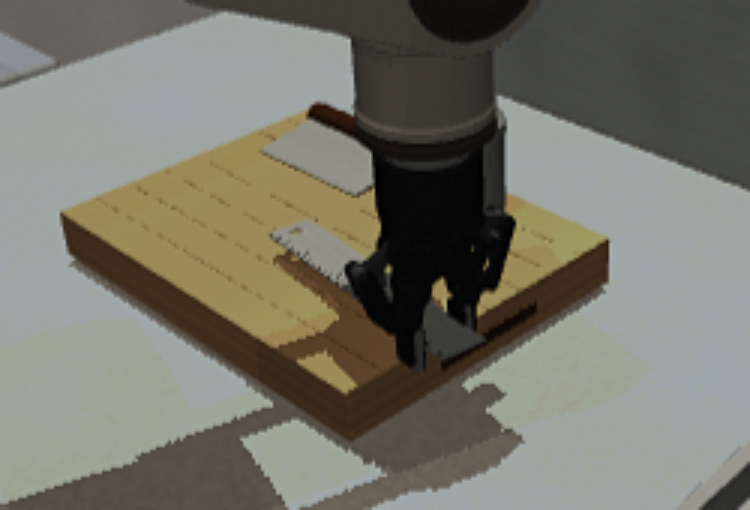

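The side view shows the ruler gripped and level: its shadow is detached, hole end at about (295,230) of the crop, plain end at (462,350). Carrying it over now.

```bash
python3 -m jog '[[[0,0,-20],[0,0,0]],[[0,0,-30],[0,0,0]],[[0,0,-30],[0,0,0]],[[-10,0,-10],[0,0,0]],[[-25,4,0],[0,0,0]],[[-35,5,0],[0,0,0]],[[-35,5,0],[0,0,0]],[[-35,5,0],[0,0,0]]]'
python3 -m jog '[[[-35,5,0],[0,0,0.05]],[[-35,5,0],[0,0,0.1]],[[-35,5,0],[0,0,0.12]],[[-20,3,0],[0,0,0.12]],[[0,0,0],[0,0,0.12]],[[0,0,0],[0,0,0.12]],[[0,0,0],[0,0,0.12]],[[0,0,0],[0,0,0.12]]]'
python3 -m jog '[[[0,0,0],[0,0,0.12]],[[0,0,0],[0,0,0.12]],[[0,0,0],[0,0,0.12]],[[0,0,0],[0,0,0]],[[0,0,0],[0,0,0]]]'
python3 - <<'E'
from h import *
go([.4756,-.351,.10],-87.7)
E
```

```text
clock: 11.25
position: [0.4752, -0.1895, 0.1524]
tcp_rot: [-179.8, 0.1, 82.0]
wrist_force: [1.0, -0.2, -2.0]
grip_width: 0.424
clock: 12.05
position: [0.4553, -0.3286, 0.1415]
tcp_rot: [-179.4, 0.5, 29.9]
wrist_force: [0.2, 0.8, -0.0]
grip_width: 0.425
clock: 12.55
position: [0.452, -0.3302, 0.1354]
tcp_rot: [-179.3, 1.0, 8.4]
wrist_force: [0.4, 0.2, -1.4]
grip_width: 0.428
t 12.55 pos [ 0.452  -0.3302  0.1354] rpy [-179.3     0.96    8.35] F [ 0.4  0.2 -1.4] w 0.428
shift mm [20.9 24.4 34.7]
turn rad [-0.011  0.017  0.106]
```

```bash
python3 -m jog '[[[10,12,0],[-0.01,0.015,0.1]],[[10,12,0],[0,0,0]],[[0,0,0],[0,0,0]],[[0,0,0],[0,0,0]]]'
python3 - <<'E'
from h import *
go([.4756,-.351,.10],-87.7)
p,d=viewer.read_camera("top");cv2.imwrite("pics/top7.png",cv2.resize(p[110:300,290:470],None,fx=3,fy=3))
p,d=viewer.read_camera("side");cv2.imwrite("pics/side7.png",p)
E
```

```text
clock: 12.95
position: [0.4736, -0.3529, 0.1331]
tcp_rot: [-179.8, 0.2, 3.1]
wrist_force: [0.0, 0.0, -1.1]
grip_width: 0.425
t 12.95 pos [ 0.4736 -0.3529  0.1331] rpy [-179.85    0.22    3.12] F [ 0.   0.  -1.1] w 0.425
shift mm [ 2.3 -1.7 33.1]
turn rad [-0.003  0.004  0.014]
```

View pics/top7.png

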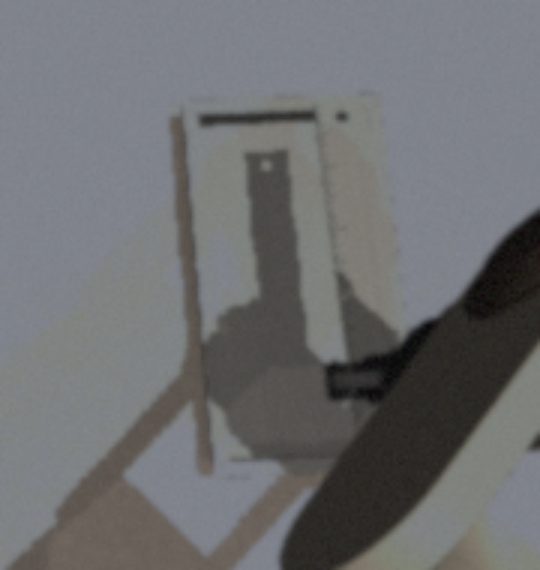

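The ruler's far end (hole) is at crop (342,116), which is full-picture (404,149), seen above the pan because it is still high. I check this numerically.

```bash
python3 - <<'E'
from h import *
print("hole",ray("top",404,148.7,.157).round(4),"expected",(.4736+.2015),-.3529+.2015*np.sin(np.deg2rad(3.1)))
E
```

```text
hole [ 0.6762 -0.3412  0.157 ] expected 0.6751 -0.3420031191835678
```

```bash
python3 -m jog '[[[2,-2,25],[0,0.004,0.01]],[[0,0,30],[0,0,0]],[[0,0,30],[0,0,0]],[[0,0,25],[0,0,0]],[[0,0,8],[0,0,0]],[[0,0,0],[0,0,0]]]'
python3 - <<'E'
from h import *
go([.4756,-.351,.0],-87.7)
E
```

```text
clock: 13.65
position: [0.4747, -0.3492, 0.0137]
tcp_rot: [180.0, -0.2, 2.8]
wrist_force: [-0.7, 0.0, -1.0]
grip_width: 0.429
t 13.65 pos [ 0.4747 -0.3492  0.0137] rpy [ 1.80e+02 -1.60e-01  2.83e+00] F [-0.7  0.  -1. ] w 0.429
shift mm [ 0.8  1.9 13.8]
turn rad [ 0.    -0.003  0.009]
```

```bash
python3 -m jog '[[[0,0,3],[0,0,0]],[[0,0,3],[0,0,0]]]'
python3 -m jog '[[[0,0,2],[0,0,0]],[[0,0,2],[0,0,0]]]'
python3 -m jog '[[[0,0,1],[0,0,0]],[[0,0,1],[0,0,0]]]'
```

```text
clock: 13.85
position: [0.4755, -0.3498, 0.0099]
tcp_rot: [179.9, -0.3, 2.9]
wrist_force: [0.2, 0.3, -2.5]
grip_width: 0.425
clock: 14.05
position: [0.4761, -0.3504, 0.0072]
tcp_rot: [179.8, -0.4, 2.9]
wrist_force: [0.1, 0.7, -0.7]
grip_width: 0.424
clock: 14.25
position: [0.4763, -0.3506, 0.0056]
tcp_rot: [179.7, -0.4, 2.9]
wrist_force: [-0.2, -0.5, -1.8]
grip_width: 0.424
```

```bash
python3 -m jog '[[[0,0,2],[0,0,0]],[[0,0,2],[0,0,0]]]'
python3 -m jog '[[[0,0,1],[0,0,0]],[[0,0,1],[0,0,0]]]'
python3 -m jog '[[[0,0,1],[0,0,0]],[[0,0,1],[0,0,0]]]'
```

```text
clock: 14.45
position: [0.4766, -0.3508, 0.002]
tcp_rot: [179.7, -0.4, 2.9]
wrist_force: [-10.5, 6.6, 37.8]
grip_width: 0.422
clock: 14.65
position: [0.4766, -0.3508, 0.002]
tcp_rot: [179.7, -0.4, 2.9]
wrist_force: [-7.4, 5.8, 19.0]
grip_width: 0.425
clock: 14.85
position: [0.4766, -0.3508, 0.0021]
tcp_rot: [179.7, -0.4, 2.9]
wrist_force: [-6.5, 5.8, 17.5]
grip_width: 0.425
```

Fingertips touch the pan's bottom and the ruler is about 22 mm above it, inside the walls. I back off 1 mm and release.

```bash
python3 -m jog '[[[0,0,-1],[0,0,0]],[[0,0,0],[0,0,0]]]'
python3 -m jog '[[[0,0,0],[0,0,0]],[[0,0,0],[0,0,0]],[[0,0,0],[0,0,0]],[[0,0,0],[0,0,0]],[[0,0,0],[0,0,0]],[[0,0,0],[0,0,0]]]' 70
python3 -m jog '[[[0,0,-20],[0,0,0]],[[0,0,-40],[0,0,0]],[[0,0,-45],[0,0,0]],[[0,0,-45],[0,0,0]],[[-45,0,-20],[0,0,0]],[[-45,0,0],[0,0,0]],[[0,0,0],[0,0,0]]]'
python3 - <<'E'
from h import *
p,d=viewer.read_camera("side");cv2.imwrite("pics/side8.png",cv2.resize(p[190:384,270:500],None,fx=3,fy=3))
p,d=viewer.read_camera("top");cv2.imwrite("pics/top8.png",p);P=pts("top",d)
m=(P[...,0]>.43)&(P[...,0]<.70)&(P[...,1]>-.41)&(P[...,1]<-.28)&(P[...,2]<.1)
print("pan inside z pct",np.percentile(P[m][:,2],[1,50,90,99]).round(4));go([.47,-.35,.3],-87)
E
```

```text
clock: 15.05
position: [0.4767, -0.3508, 0.0034]
tcp_rot: [179.7, -0.5, 2.9]
wrist_force: [0.2, -0.1, -1.3]
grip_width: 0.425
clock: 15.65
position: [0.4768, -0.351, 0.003]
tcp_rot: [179.7, -0.5, 2.9]
wrist_force: [0.3, 0.1, -0.1]
grip_width: 0.82
clock: 16.35
position: [0.383, -0.354, 0.1784]
tcp_rot: [179.7, -0.4, 3.1]
wrist_force: [0.4, 0.6, 0.1]
grip_width: 0.821
pan inside z pct [0.0002 0.0044 0.0069 0.009 ]
t 16.45 pos [ 0.3857 -0.3541  0.1781] rpy [179.71  -0.41   3.07] F [-0.1 -0.4  0.3] w 0.82
shift mm [  85.3    1.1 -121.3]
turn rad [ 0.005 -0.007  0.001]
```

View pics/side8.png

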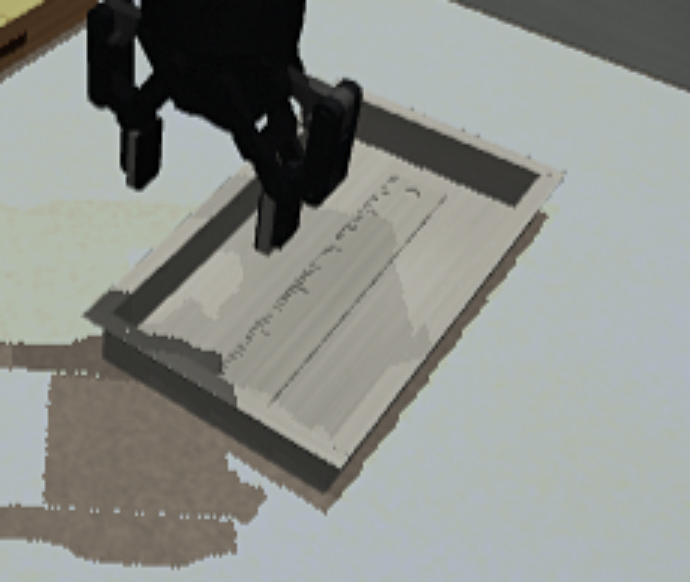

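The ruler lies flat and centred in the pan: its hole is at crop (410,190), with its near end at about (250,390). The gripper is clear, so I hand in.

```bash
python3 -c "
from workcell import arm;print(arm.finish_job())"
```

```text
the job is handed in; nothing more can be done
None
```

The ruler is in the pan and the job is handed in; no verdict was reported. I dragged the ruler along the board under the closed fingertips until one end overhung the right edge by about 60–70 mm, still flat. I then gripped it across its width at that end, turned it over the pan and lowered it until the fingertips touched the bottom. I let go with the ruler about 20 mm above the bottom, at about 15.5 s on the clock.

- **Final checks:** the side view shows the ruler lying flat on the pan's bottom, within the walls. Depth readings inside the pan are all within about 9 mm of the bench, and the gripper is empty and clear.
- **Disagreements:** the first closing was too high on the ruler's edges, so I reopened and gripped again lower. My two estimates of the board edge differed by about 10 mm, so I took the more cautious one.
- **Not measured:** I did not measure the final positions of the pan, scraper or shaker. The pan showed no visible shift in the last picture. I never touched the scraper or the shaker, but neither was in the last picture I looked at.

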